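# Pack the laser torch away and clamp its case shut

## Task

Lift the laser torch with the violet ring out of the white parts bin and lay it gently in the two rubber V supports inside the grey case, reaching in at a slant because the yellow lid only opens part-way. Then close the lid, and swing the clamp with the red paddle over it and press it home, firmly but without forcing it, so that the lid is squeezed fully shut on its springy seal. Leave the carton, the yellow goggles and the blue tape roll where they are.

Things in the scene. Friction and masses are not known exactly. Their poses are not given: they have to be found in the camera images.
- torch_center (a point): centre (half-way along and half-way up) of the loose laser torch: a black cylinder with a violet ring, 104 mm long, 32 mm diameter, 80 to 170 g; its long axis is the point's y axis and it lies level. It starts on two rubber V supports in the bin.
- bin_cradle (a point): centre of the torch's place on two rubber V supports in the bin, 55 mm above the table. Its x points to the bin's high back wall, y to its left; the torch lies along x. The supports stand at x = -43 and +43 mm, 14 mm thick, up to 32 mm to either side, about as high as this centre; between them it is free down to 33 mm below the centre.
- case_cradle (a point): where the torch's centre must lie in the grey case, 40 mm above the table, torch axis along the point's x (either way round). Its x points from the case's front to its hinge side, y to its left. V supports 14 mm thick at x = -43 and +43 mm, up to 32 mm to either side, about as high as this point; between them the case is empty, with room for fingers beside the torch.
- lid_hinge (a point): middle of the lid's hinge line, at the rim of the case's far side, 80 mm along the case's x from case_cradle and 61 mm above the table; the hinge line runs along the point's y; point x and y point as those of case_cradle.
- lid (a joint): angle of the yellow lid in rad: 0 = fully shut (level), grows as its front edge rises, stop at 0.95, so it always overhangs the case. It stays where it is left when well open (0.14 N m hinge friction) and may sink slowly when nearly closed. A springy seal under its front edge holds it ajar by up to 0.04 rad unless pressed or clamped.
- lid_edge (a point): middle of the lid's front edge, on its outer (upper) face, 166 mm from the hinge; moves with the lid. The lid is a plate 150 mm wide and 6 mm thick (3 mm to either side of the hinge line's plane), with a black lip 10 mm longer and 50 mm wide in the middle of this edge.
- clamp_pivot (a point): pivot of the hold-down clamp, on steel cheeks (31 mm wide along x, up to 86 mm high) at the case's left side, the side nearer the robot: 78 mm above the table; the axis runs along the point's x; point axes as those of case_cradle.
- clamp (a joint): angle of the clamp arm in rad: 0 = home (arm level along -y of clamp_pivot, its rubber foot pressing the fully shut lid), grows as it swings up and outward; 1.57 = upright, stop at 1.8. It stays where it is left (0.5 N m friction: about 6 N at the paddle to swing it, 10 to 13 N to press it home over the seal).
- clamp_paddle (a point): centre of the red paddle at the end of the clamp arm, 80 mm from the pivot; 30 mm wide along the pivot's axis, 36 mm long along the arm, 12 mm thick; moves with the arm.
- carton_center (a point): centre of a slim white and blue carton, 173 x 29 x 26 mm, a bystander on the table
- goggles_center (a point): centre of yellow safety goggles, 59 x 126 x 44 mm, a bystander on the table
- tape_center (a point): centre of a blue tape roll, 52 mm diameter, 28 mm high, a bystander on the table
- bin: white parts bin (fixed), origin under its middle on the table, axes as bin_cradle's, which lies at x = -20 mm. Side walls inside at y = -74 and +74 mm, 92 mm high, from x = -67 to 108 mm, low front at x = -100 mm, 55 mm high, back wall at x = 103 mm, 115 mm high; thin visible rims up to 134 mm.
- torch_case: grey case (fixed), origin under its middle on the table, 40 mm below case_cradle, same axes. 160 mm (x) by 150 mm (y), walls 6 mm thick and 58 mm high, inner floor at 6 mm; low rubber blocks (to 31 mm high) beside the V supports at y = 42 to 62 mm on both sides.
Not all that is in view belongs to the job. Leave any orange or turquoise look-alike of the part that bears torch_center alone.

How it is judged:
By the outcome, as a careful person would: the job done as asked, in the order asked, and still so for the second after the job is handed in, with the robot touching nothing.
It also fails if it takes over 72 s, if anything falls off the work surface, if the arm or the gripper's body presses on something with over 40 N, if the wrist force passes 120 N, or if a joint passes its speed limit or range.

## Robot

A 6-joint arm with a two-finger parallel gripper is mounted at the origin on a cart in front of the work surface, level with it; the furniture and walls round the work are solid. World frame = base frame: x ahead of the robot, y to its left, z up, the work surface at z = 0. Lengths are in mm, angles in rad, forces in N, time in s.
With the tool pointing down it reaches from about 400 to 925 mm from the base axis. Payload 12.5 kg.
Tool frame: the origin (TCP) lies midway between the tips of the shut fingers; the grasp point (between the pads) lies 19 mm behind it; z points along the fingers, y is the line along which they close (so a half turn about z gives the same grasp; the last joint's range is limited). The gripper opens to 95 mm and grips with 3 to 60 N. Pads are 20 mm wide; open, the fingers measure 119 mm over their backs; the gripper's body (75 mm by 180 mm) begins 59 mm behind the grasp point.
Start: joints at [1.123, 0.491, 1.559, -0, 1.092, -0.106], TCP at [209.474, 588.87, 214.661] pointing down, gripper open.
Joint ranges: [-3.1, 3.1], [-0.84, 2.19], [0.05, 2.79], [-1.13, 4.28], [0.06, 2.93], [-2.69, 2.69]. Speed limits (rad/s): [2.22, 2.22, 2.79, 3.14, 3.14, 3.14].

## Interface

Orientations are given as [roll, pitch, yaw] about the fixed x, y, z axes, in that order (R = Rz(yaw) Ry(pitch) Rx(roll)).
In Python, from cell import env gives the robot as it stands.
- The arm moves only by the tool arm_command, never from a script. Its argument "targets" is a list of rows, each a list of 5 numbers: the shift along the tool's x, y, z in mm, then the turn about the tool's z in degrees, then the opening, from 0 (shut) to 1 (fully open). In form: [[tx, ty, tz, roll, fingers], ...]. A call has 1 to 5 rows; each row is the pose to reach, as a shift and turn from the pose commanded when the call began, along the tool's axes at that moment; what a row does not reach only later rows make up. A row lasts 1/10 s, in which the tool goes at most 50 mm and 8.59 degrees, less where a joint would pass 70% of its speed; a pose out of reach is approached as far as the arm can. A call with a gripper value outside its range is refused whole. The fingers move at their own pace and stop on an object; the grip force is fixed at half the most. Time passes only in rows, so rows that repeat a pose let the fingers close. It gives the time, the measured TCP pose, the force, the opening and the grip force at its end, in the units of the state.
- env.state(): the state, without advancing time (a new reading comes with each control period).
- env.read_camera(name): name is "scene" or "top" or "wrist"; returns a dict with "frame" (420x560x3 uint8, red, green, blue), "vertical_fov" (degrees; the focal length in pixels is half the picture's height over the tangent of half this angle, whatever the lens; pixels are square), "cx", "cy" (the principal point, pixels), "k1" (the pictures are not rectified: a ray, as slopes to the right and down, at radius r is drawn at 1 + k1 r^2 times it, then the intrinsics apply), "world_from_camera" (4x4, takes a point from camera to world coordinates); the wrist camera has in their place "hand_eye" (4x4, takes a point from camera to tool coordinates, whose origin is the TCP and whose axes are the flange's). Camera axes: x right, y down, z forward; pixel columns grow to the right and rows downward; lengths in mm; the calibration is good to about 2 mm. A picture is of the moment at which its call begins: read the wrist's pose just before it. There is no depth.
- env.job_done(): hands the job in; it is judged then, once.
The state is a dict: "t": time; "joints": joint angles; "qvel": joint speeds; "tau": joint torques, N m; "eef_pos": TCP position; "tcp_rot": TCP orientation; "ft_force": force on the tool from outside, world axes, zero at the start; "moment": the same for the moment, N m; "opening": opening from 0.0 (shut) to 1.0 (fully open); "grip_force": force on a finger pad.
Only numpy, scipy, OpenCV 4.12 (cv2) and the standard library are available. Lean on these libraries where they do the work, as an engineer would, in place of code of your own. Each camera call takes 0.05 s, during which the arm holds its last target. There are 200 camera calls.

## Working session

There is one attempt and no reset: what is moved stays moved. The work goes in short steps, Python scripts to look and compute and a tool call to move; the robot and the scene stay as the last step left them, time stands still between calls to the robot, and variables do not carry over. Pictures are saved under pics/ and viewed, at most 10 in all, crops included, and the job is handed in when it is done.

Besides the shell and the picture viewer there is one more tool, called after "Call:" by a JSON object that holds its "api" and its "payload". arm_command: Moves the arm, as the interface text tells. Its arguments: {"type":"object","properties":{"targets":{"type":"array","items":{"type":"array","items":{"type":"number"}}}},"required":["targets"]}

```bash
mkdir -p pics; ls
python3 - <<'E'
from cell import env
import cv2,numpy as np
print(env.state())
for n in ("scene","top","wrist"):
    c=env.read_camera(n); cv2.imwrite(f"pics/{n}0.png",c["frame"][:,:,::-1])
    np.save(f"pics/{n}0.npy",c,allow_pickle=True)
    print(n,{k:np.round(v,4).tolist() for k,v in c.items() if k!="frame"})
E
```

```text
pics
{'t': 0.0, 'joints': array([ 1.12341175e+00,  4.91591818e-01,  1.55946258e+00,  2.20244263e-05,
        1.09167746e+00, -1.05590699e-01]), 'qvel': array([-1.47608931e-03,  6.82387561e-04,  5.99895149e-04,  1.00741340e-03,
        6.21170657e-05, -7.92593995e-04]), 'tau': array([-4.09849745e-03, -6.12632918e+01, -2.58169734e+01,  6.92003220e-02,
        4.83590690e-02, -1.67759235e-04]), 'eef_pos': array([209.34829536, 588.63753773, 214.03718124]), 'tcp_rot': array([-3.14046186e+00, -1.39489762e-04,  2.79978854e+00]), 'ft_force': array([-0.90358321, -0.17523615,  0.13979333]), 'moment': array([ 0.00743885, -0.02127088, -0.00267166]), 'grip_force': 0.0, 'opening': 1.0019707758334797}
scene {'vertical_fov': 45.699, 'cx': 278.0714, 'cy': 206.9092, 'k1': -0.1838, 'world_from_camera': [[-0.969, 0.2104, -0.1295, 833.0266], [0.247, 0.8167, -0.5215, 861.2769], [-0.0039, -0.5373, -0.8434, 1486.0943], [0.0, 0.0, 0.0, 1.0]]}
top {'vertical_fov': 42.8845, 'cx': 284.5021, 'cy': 205.9613, 'k1': -0.1526, 'world_from_camera': [[-0.0156, -0.9921, 0.1244, 406.1809], [-0.9999, 0.0156, -0.0013, -34.5121], [-0.0006, -0.1244, -0.9922, 1546.9651], [0.0, 0.0, 0.0, 1.0]]}
wrist {'vertical_fov': 66.165, 'cx': 278.7074, 'cy': 212.9474, 'k1': -0.0762, 'hand_eye': [[-0.0, -0.9581, -0.2866, 80.9536], [1.0, 0.0002, -0.0007, 0.2264], [0.0008, -0.2866, 0.9581, -168.5], [0.0, 0.0, 0.0, 1.0]]}
```

View pics/scene0.png

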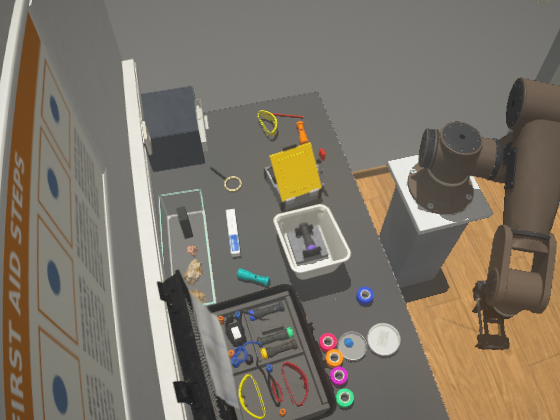

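View pics/top0.png

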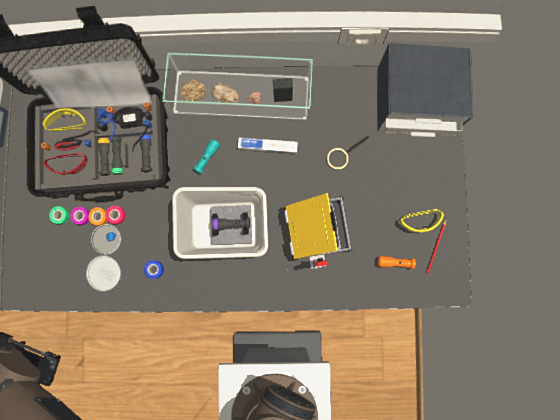

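The scene view shows the white bin with the torch (305,240) and the case with its yellow lid (297,170). In the top view the bin is at (220,223), the torch at (230,225), the case at (318,225) with its opening to the right, and the clamp at (315,263). I'll zoom in on the top view.

```bash
cat > h.py <<'E'
import numpy as np,cv2
from scipy.spatial.transform import Rotation as R
def pose(st):
    T=np.eye(4);T[:3,:3]=R.from_euler('xyz',st['tcp_rot']).as_matrix();T[:3,3]=st['eef_pos'];return T
def K(c):
    f=c["frame"].shape[0]/2/np.tan(np.radians(c["vertical_fov"]/2))
    return np.array([[f,0,c["cx"]],[0,f,c["cy"]],[0,0,1.]]),np.array([c["k1"],0,0,0,0])
def W(c,T=None): return c["world_from_camera"] if "world_from_camera" in c else T@c["hand_eye"]
def ray(c,uv,T=None):
    k,d=K(c); p=cv2.undistortPoints(np.array(uv,float).reshape(-1,1,2),k,d).reshape(-1,2)
    M=W(c,T); v=np.c_[p,np.ones(len(p))]@M[:3,:3].T; return M[:3,3],v
def onz(c,uv,z,T=None):
    o,v=ray(c,uv,T); return o+v*((z-o[2])/v[:,2])[:,None]
def proj(c,P,T=None):
    M=np.linalg.inv(W(c,T)); k,d=K(c)
    return cv2.projectPoints(np.array(P,float).reshape(-1,1,3),cv2.Rodrigues(M[:3,:3])[0],M[:3,3],k,d)[0].reshape(-1,2)
def tri(c1,u1,c2,u2):
    o1,v1=ray(c1,u1);o2,v2=ray(c2,u2);out=[]
    for a,b in zip(v1,v2):
        s=np.linalg.lstsq(np.c_[a,-b],o2-o1,rcond=None)[0];p,q=o1+a*s[0],o2+b*s[1];out.append(np.r_[(p+q)/2,np.linalg.norm(p-q)])
    return np.array(out)
E
python3 - <<'E'
import cv2,numpy as np
a=cv2.imread("pics/top0.png")[180:280,165:365];a=cv2.resize(a,None,fx=4,fy=4,interpolation=cv2.INTER_CUBIC);cv2.imwrite("pics/topz.png",a)
from h import *
c=np.load("pics/top0.npy",allow_pickle=True).item()
s=np.load("pics/scene0.npy",allow_pickle=True).item()
for n,cc in (("top",c),("scene",s)):
  h=cv2.cvtColor(cc["frame"],cv2.COLOR_RGB2HSV)
  for col,lo,hi in (("yel",(20,150,100),(32,255,255)),("vio",(125,60,40),(150,255,255)),("red",(0,180,100),(6,255,255))):
    m=cv2.inRange(h,lo,hi);k,l,st,ce=cv2.connectedComponentsWithStats(m)
    for i in range(1,k):
      if st[i,4]>8:
        e=""
        if st[i,4]>800: e=cv2.approxPolyDP(max(cv2.findContours((l==i).astype(np.uint8),0,2)[0],key=cv2.contourArea),6,True).reshape(-1,2).tolist()
        print(n,col,st[i],ce[i].round(1),onz(cc,ce[i],55).round(0)[0],e)
E
```

```text
top yel [ 43 108  43  23 289] [ 63.4 118.4] [866. 616.  55.] 
top yel [ 98 138  11   5  42] [103.4 140. ] [795. 489.  55.] 
top yel [ 285  193   53   66 2439] [311.2 226.6] [ 534. -110.   55.] [[327, 193], [285, 207], [294, 258], [337, 249]]
top yel [401 209  43  23 228] [422.5 221.2] [ 544. -426.   55.] 
top vio [212 218   6  13  68] [214.7 223.7] [546. 160.  55.] 
top red [427 225  17  47  83] [434.8 249.6] [ 462. -458.   55.] 
top red [316 261  12   5  46] [321.5 262.8] [ 432. -137.   55.] 
scene yel [258 110  19  25 121] [268.6 121. ] [ 552. -413.   55.] 
scene yel [ 270  142   52   59 1990] [295.2 171. ] [ 516. -156.   55.] [[308, 142], [270, 155], [282, 200], [321, 187]]
scene yel [260 348   8  11  53] [263.6 353.3] [779. 455.  55.] 
scene yel [239 374  27  45 174] [246.7 397.6] [855. 569.  55.] 
scene vio [307 245   9   6  42] [310.8 247.2] [549. 153.  55.] 
scene red [320 149   5   6  20] [321.8 151.6] [ 398. -217.   55.]
```

View pics/topz.png

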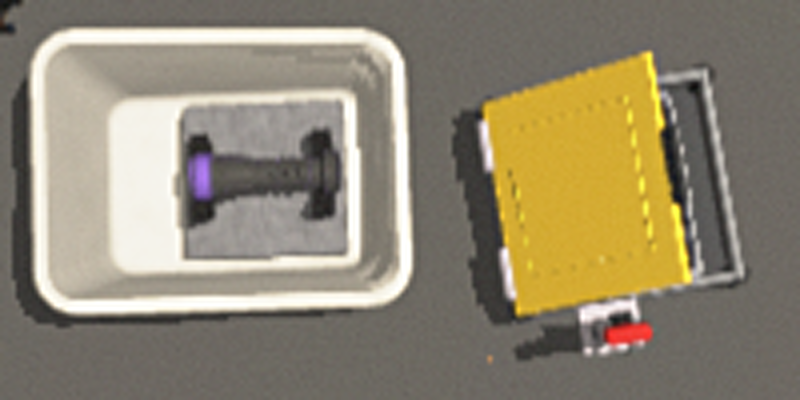

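The zoom shows the torch from about (187,175) with the violet ring on the left to (340,175) in crop pixels. The lid's front edge is on the right, the hinge is on the left, and the red clamp paddle is at (628,332). Next I'll measure.

Run:
```python
from h import *
np.set_printoptions(suppress=True,precision=3)
c=np.load("pics/top0.npy",allow_pickle=True).item()
s=np.load("pics/scene0.npy",allow_pickle=True).item()
P=tri(c,[[328,193],[285,206.5],[294,258.5],[337.5,249.5]],s,[[270,155],[282,200.5],[321.5,187],[308,142]])  # placeholder order below
P=tri(c,[[328,193],[285,206.5],[294,258.5],[337.5,249.5]],s,[[270,155],[282,200.5],[321.5,187.5],[308.5,142]])
print("lid FF,HF,HN,FN",P.round(1))
P=P[:,:3]; H=(P[1]+P[2])/2;F=(P[0]+P[3])/2
print("H",H,"F",F,"len",np.linalg.norm(F-H),"w",np.linalg.norm(P[1]-P[2]),np.linalg.norm(P[0]-P[3]),"ang",np.arctan2(F[2]-H[2],np.linalg.norm((F-H)[:2])))
d=H-F;print("yaw by lid",np.arctan2(d[1],d[0]), "yaw hinge line", np.arctan2(*(P[2]-P[1])[[1,0]])-np.pi/2)
print("case front rim corners z58",onz(c,[[165+708/4,180+68/4],[165+745/4,180+275/4]],58).round(1))
print("hinge z61",onz(c,[[285,206.5],[294,258.5]],61).round(1))
print("torch ends z60",onz(c,[[165+187/4,180+175/4],[165+340/4,180+173/4]],60).round(1), "tri ring",tri(c,[[214.7,223.7]],s,[[310.8,247.2]]))
print("bin rim corners z134",onz(c,[[165+x/4,180+y/4] for x,y in ((35,35),(400,35),(405,308),(40,310))],134).round(1))
print("paddle",tri(c,[[321.5,262.8]],s,[[321.8,151.6]]),onz(c,[[321.5,262.8]],158))
```

```text
lid FF,HF,HN,FN [[ 608.8 -148.9  184.1    0.5]
 [ 593.   -38.9   63.5    5.1]
 [ 446.4  -61.    58.5    2.1]
 [ 465.7 -171.   182.3    5.6]]
H [519.686 -49.945  60.98 ] F [ 537.257 -159.973  183.203] len 165.38861964124544 w 148.31697692723137 144.74327413898186 ang 0.8315895060049683
yaw by lid 1.729152496772132 yaw hinge line -4.562786435206549
case front rim corners z58 [[ 615.8 -198.9   58. ]
 [ 469.8 -220.7   58. ]]
hinge z61 [[591.  -37.8  61. ]
 [445.4 -60.5  61. ]]
torch ends z60 [[545.6 168.   60. ]
 [545.5  60.7  60. ]] tri ring [[547.875 158.132  62.912   5.48 ]]
bin rim corners z134 [[634.7 261.1 134. ]
 [630.6  15.1 134. ]
 [448.5  13.8 134. ]
 [450.1 256.2 134. ]]
paddle [[ 431.679 -129.657  170.185    3.059]] [[ 430.508 -129.84   158.   ]]
```

Call:
{"api": "arm_command", "payload": {"targets": [[390,295,0,0,1],[390,295,0,0,1],[390,295,0,0,1],[390,295,0,0,1],[390,295,0,0,1]]}}

```text
t: 0.65
eef_pos: [70.8, 799.1, 214.4]
tcp_rot: [-3.141, 0.0, 2.8]
ft_force: [0.1, 0.2, 0.6]
opening: 1.002
grip_force: 0.0
```

Call:
{"api": "arm_command", "payload": {"targets": [[200,150,0,0,1],[200,150,0,0,1],[200,150,0,0,1],[200,150,0,0,1],[200,150,0,0,1]]}}

```text
t: 1.15
eef_pos: [-38.3, 957.8, 211.3]
tcp_rot: [3.131, -0.004, 2.799]
ft_force: [0.1, 0.8, 0.5]
opening: 0.996
grip_force: 0.0
```

Call:
{"api": "arm_command", "payload": {"targets": [[100,150,0,0,1],[100,150,0,0,1],[100,150,0,0,1],[100,150,0,0,1],[100,150,0,0,1]]}}

```text
t: 1.65
eef_pos: [-66.8, 977.0, 180.8]
tcp_rot: [3.097, -0.019, 2.8]
ft_force: [1.0, -0.5, 0.2]
opening: 1.0
grip_force: 0.0
```

Call:
{"api": "arm_command", "payload": {"targets": [[130,380,-200,0,1],[130,380,-200,0,1],[130,380,-200,0,1],[130,380,-200,0,1],[130,380,-200,0,1]]}}

```text
t: 2.15
eef_pos: [-53.4, 974.1, 224.8]
tcp_rot: [3.067, -0.031, 2.801]
ft_force: [-0.7, 0.5, -0.3]
opening: 1.003
grip_force: 0.0
```

Call:
{"api": "arm_command", "payload": {"targets": [[130,380,-200,0,1],[130,380,-200,0,1],[130,380,-200,0,1],[130,380,-200,0,1],[130,380,-200,0,1]]}}

```text
t: 2.65
eef_pos: [-42.7, 969.9, 266.1]
tcp_rot: [3.036, -0.044, 2.802]
ft_force: [0.6, 0.3, 0.2]
opening: 1.001
grip_force: 0.0
```

Call:
{"api": "arm_command", "payload": {"targets": [[170,470,-100,0,1],[170,470,-100,0,1],[170,470,-100,0,1],[170,470,-100,0,1],[170,470,-100,0,1]]}}

```text
t: 3.15
eef_pos: [-36.3, 981.5, 261.2]
tcp_rot: [3.005, -0.056, 2.804]
ft_force: [0.5, -0.3, -0.6]
opening: 1.0
grip_force: 0.0
```

Call:
{"api": "arm_command", "payload": {"targets": [[170,470,-100,0,1],[170,470,-100,0,1],[170,470,-100,0,1],[170,470,-100,0,1],[170,470,-100,0,1]]}}

```text
t: 3.65
eef_pos: [-30.9, 990.4, 265.4]
tcp_rot: [2.971, -0.069, 2.806]
ft_force: [-0.3, 0.5, -0.0]
opening: 0.997
grip_force: 0.0
```

Call:
{"api": "arm_command", "payload": {"targets": [[170,470,-100,0,1],[170,470,-100,0,1],[170,470,-100,0,1],[170,470,-100,0,1],[170,470,-100,0,1]]}}

```text
t: 4.15
eef_pos: [-26.5, 997.3, 274.8]
tcp_rot: [2.938, -0.082, 2.808]
ft_force: [0.4, 0.2, -0.2]
opening: 0.997
grip_force: 0.0
```

Call:
{"api": "arm_command", "payload": {"targets": [[170,470,-100,0,1],[170,470,-100,0,1],[170,470,-100,0,1],[170,470,-100,0,1],[170,470,-100,0,1]]}}

```text
t: 4.65
eef_pos: [-22.7, 1002.3, 288.9]
tcp_rot: [2.905, -0.094, 2.811]
ft_force: [0.1, -0.7, 0.2]
opening: 0.998
grip_force: 0.0
```

Call:
{"api": "arm_command", "payload": {"targets": [[230,450,-60,0,1],[230,450,-60,0,1],[230,450,-60,0,1],[230,450,-60,0,1],[230,450,-60,0,1]]}}

```text
t: 5.15
eef_pos: [-43.1, 1010.1, 293.4]
tcp_rot: [2.872, -0.107, 2.814]
ft_force: [-0.3, 0.6, 0.5]
opening: 0.999
grip_force: 0.0
```

Call:
{"api": "arm_command", "payload": {"targets": [[230,450,-60,0,1],[230,450,-60,0,1],[230,450,-60,0,1],[230,450,-60,0,1],[230,450,-60,0,1]]}}

```text
t: 5.65
eef_pos: [-59.0, 1015.6, 304.2]
tcp_rot: [2.838, -0.12, 2.818]
ft_force: [0.3, 0.0, 0.6]
opening: 0.999
grip_force: 0.0
```

Call:
{"api": "arm_command", "payload": {"targets": [[230,450,-60,0,1],[230,450,-60,0,1],[230,450,-60,0,1],[230,450,-60,0,1],[230,450,-60,0,1]]}}

```text
t: 6.15
eef_pos: [-72.4, 1019.0, 319.4]
tcp_rot: [2.805, -0.134, 2.823]
ft_force: [0.0, -0.6, -0.2]
opening: 0.998
grip_force: 0.0
```

Call:
{"api": "arm_command", "payload": {"targets": [[230,450,-60,0,1],[230,450,-60,0,1],[230,450,-60,0,1],[230,450,-60,0,1],[230,450,-60,0,1]]}}

```text
t: 6.65
eef_pos: [-83.5, 1020.6, 338.5]
tcp_rot: [2.772, -0.148, 2.828]
ft_force: [-0.0, -0.0, 0.1]
opening: 1.004
grip_force: 0.0
```

Call:
{"api": "arm_command", "payload": {"targets": [[230,450,-60,0,1],[230,450,-60,0,1],[230,450,-60,0,1],[230,450,-60,0,1],[230,450,-60,0,1]]}}

```text
t: 7.15
eef_pos: [-92.6, 1020.6, 360.8]
tcp_rot: [2.739, -0.161, 2.833]
ft_force: [0.5, 0.5, 0.6]
opening: 1.001
grip_force: 0.0
```

Call:
{"api": "arm_command", "payload": {"targets": [[230,450,-60,0,1],[230,450,-60,0,1],[230,450,-60,0,1],[230,450,-60,0,1],[230,450,-60,0,1]]}}

```text
t: 7.65
eef_pos: [-100.1, 1018.9, 385.7]
tcp_rot: [2.706, -0.175, 2.84]
ft_force: [0.1, 0.9, 0.4]
opening: 0.999
grip_force: 0.0
```

Call:
{"api": "arm_command", "payload": {"targets": [[230,450,-60,0,1],[230,450,-60,0,1],[230,450,-60,0,1],[230,450,-60,0,1],[230,450,-60,0,1]]}}

```text
t: 8.15
eef_pos: [-106.3, 1015.7, 412.6]
tcp_rot: [2.672, -0.189, 2.846]
ft_force: [-0.5, 0.6, -0.4]
opening: 1.0
grip_force: 0.0
```

Call:
{"api": "arm_command", "payload": {"targets": [[230,450,-60,0,1],[230,450,-60,0,1],[230,450,-60,0,1],[230,450,-60,0,1],[230,450,-60,0,1]]}}

```text
t: 8.65
eef_pos: [-111.3, 1011.0, 441.1]
tcp_rot: [2.639, -0.203, 2.854]
ft_force: [-0.2, -0.1, -0.4]
opening: 1.0
grip_force: 0.0
```

```bash
cat >> h.py <<'E'
def wristfk(j): return (R.from_euler('z',j[0])*R.from_euler('y',j[1]+j[2])*R.from_euler('z',j[3])*R.from_euler('y',j[4])*R.from_euler('z',j[5]+np.pi/2)).as_matrix()
def wristik(M,j1,a):
    N=(R.from_euler('y',-a)*R.from_euler('z',-j1)).as_matrix()@M
    j5=np.arccos(N[2,2]);j4=np.arctan2(N[1,2],N[0,2]);j6=np.arctan2(N[2,1],-N[2,0])-np.pi/2
    return [(j4+1.13)%(2*np.pi)-1.13,j5,(j6+np.pi)%(2*np.pi)-np.pi]
E
python3 - <<'E'
from h import *; from cell import env
np.set_printoptions(suppress=True,precision=3)
st=env.state();T=pose(st);j=st['joints'];print("j",j,"\n",T[:3,:3],"\n",wristfk(j))
z=T[:3,2];print("tilt",np.degrees(np.arccos(-z[2])),"az",np.degrees(np.arctan2(z[1],z[0])))
print(wristik(wristfk(j),j[0],j[1]+j[2]))
for name,yaw,p,th in (("bin",1.56,[546,105,36],None),("case",1.72,[534,-143,22],None)):
  t=np.array([np.cos(yaw),np.sin(yaw),0])
  y=np.cross(z,t);y/=np.linalg.norm(y)
  for s in (1,-1):
    x=np.cross(s*y,z);M=np.c_[x,s*y,z]
    fl=np.array(p)-260*z; j1=np.arctan2(fl[1],fl[0])
    N=T[:3,:3].T@M
    print(name,s,"roll",np.degrees(np.arctan2(N[1,0],N[0,0])),"j1",j1,[np.round(wristik(M,j1,a),2) for a in (1.8,2.1,2.4)],"x",x)
E
```

```text
j [1.613 1.008 0.048 0.011 1.547 0.385] 
 [[-0.939  0.342 -0.032]
 [ 0.278  0.813  0.512]
 [ 0.201  0.472 -0.858]] 
 [[-0.939  0.342 -0.032]
 [ 0.278  0.813  0.512]
 [ 0.201  0.472 -0.858]]
tilt 30.85926248143935 az 93.61554994780371
[np.float64(0.010864951137352419), np.float64(1.5466843682417613), np.float64(0.38466509717712327)]
bin 1 roll 71.83289878588424 j1 -0.050635117637975534 [array([ 0.54,  1.43, -0.13]), array([ 0.58,  1.18, -0.29]), array([ 0.69,  0.94, -0.5 ])] x [0.032 0.859 0.511]
bin -1 roll -108.16710121411577 j1 -0.050635117637975534 [array([0.54, 1.43, 3.01]), array([0.58, 1.18, 2.85]), array([0.69, 0.94, 2.64])] x [-0.032 -0.859 -0.511]
case 1 roll 61.16197406858999 j1 -0.4708362193335223 [array([ 0.46,  1.63, -0.67]), array([ 0.47,  1.36, -0.81]), array([ 0.52,  1.1 , -0.96])] x [-0.154  0.846  0.51 ]
case -1 roll -118.83802593141 j1 -0.4708362193335223 [array([0.46, 1.63, 2.47]), array([0.47, 1.36, 2.33]), array([0.52, 1.1 , 2.18])] x [ 0.154 -0.846 -0.51 ]
```

```bash
cat >> h.py <<'E'
def shift(st,p):
    T=pose(st); return (T[:3,:3].T@(np.array(p,float)-T[:3,3])).round(1)
E
python3 - <<'E'
from h import *; from cell import env
print(shift(env.state(),[554,-23,280]))
E
```

```text
[-944.8 -689.1 -412.5]
```

Call:
{"api": "arm_command", "payload": {"targets": [[-189,-138,-82,0,1],[-189,-138,-82,0,1],[-189,-138,-82,0,1],[-189,-138,-82,0,1],[-189,-138,-82,0,1]]}}

```text
t: 9.15
eef_pos: [-15.1, 864.3, 418.5]
tcp_rot: [2.639, -0.202, 2.854]
ft_force: [1.2, 1.2, 0.7]
opening: 1.002
grip_force: 0.0
```

Call:
{"api": "arm_command", "payload": {"targets": [[-189,-138,-82,0,1],[-189,-138,-82,0,1],[-189,-138,-82,0,1],[-189,-138,-82,0,1],[-189,-138,-82,0,1]]}}

```text
t: 9.65
eef_pos: [118.1, 657.6, 386.3]
tcp_rot: [2.638, -0.202, 2.854]
ft_force: [0.5, -0.3, -0.2]
opening: 1.004
grip_force: 0.0
```

Call:
{"api": "arm_command", "payload": {"targets": [[-189,-138,-82,0,1],[-189,-138,-82,0,1],[-189,-138,-82,0,1],[-189,-138,-82,0,1],[-189,-138,-82,0,1]]}}

```text
t: 10.15
eef_pos: [250.8, 451.2, 353.7]
tcp_rot: [2.638, -0.202, 2.854]
ft_force: [1.0, -0.1, 0.1]
opening: 1.0
grip_force: 0.0
```

Call:
{"api": "arm_command", "payload": {"targets": [[-189,-138,-82,0,1],[-189,-138,-82,0,1],[-189,-138,-82,0,1],[-189,-138,-82,0,1],[-189,-138,-82,0,1]]}}

```text
t: 10.65
eef_pos: [384.2, 244.3, 321.0]
tcp_rot: [2.638, -0.202, 2.854]
ft_force: [0.3, 0.7, 0.5]
opening: 1.004
grip_force: 0.0
```

Run:
```python
from h import *; from cell import env
st=env.state();print(st['joints'].round(3),shift(st,[554,-23,280]),pose(st)[:3,2])
```

```text
[ 0.099  0.095  1.952  0.597  1.148 -1.398] [-242.2 -178.6 -107. ] [-0.0311296  0.5122028 -0.8583002]
```

Call:
{"api": "arm_command", "payload": {"targets": [[-242,-179,-107,0,1],[-242,-179,-107,0,1],[-242,-179,-107,0,1],[-242,-179,-107,0,1],[-242,-179,-107,0,1]]}}

```text
t: 11.15
eef_pos: [517.0, 34.8, 288.4]
tcp_rot: [2.639, -0.202, 2.853]
ft_force: [0.5, 0.8, 0.3]
opening: 0.998
grip_force: 0.0
```

Call:
{"api": "arm_command", "payload": {"targets": [[-64,-47,-28,8,1],[-64,-47,-28,17,1],[-64,-47,-28,25,1],[-64,-47,-28,34,1],[-64,-47,-28,42,1]]}}

```text
t: 11.65
eef_pos: [561.2, -33.8, 277.3]
tcp_rot: [2.899, -0.485, 2.122]
ft_force: [-0.5, 0.3, -0.1]
opening: 1.0
grip_force: 0.0
```

Call:
{"api": "arm_command", "payload": {"targets": [[0,0,0,8,1],[0,0,0,17,1],[0,0,0,25,1],[0,0,0,34,1],[0,0,0,42,1]]}}

```text
t: 12.15
eef_pos: [561.1, -33.4, 277.6]
tcp_rot: [-2.965, -0.511, 1.283]
ft_force: [0.5, 0.3, 0.1]
opening: 1.0
grip_force: 0.0
```

Call:
{"api": "arm_command", "payload": {"targets": [[0,0,0,8,1],[0,0,0,17,1],[0,0,0,25,1],[0,0,0,34,1],[0,0,0,42,1]]}}

```text
t: 12.65
eef_pos: [561.1, -33.4, 277.6]
tcp_rot: [-2.667, -0.264, 0.532]
ft_force: [-0.7, -0.2, -0.1]
opening: 1.0
grip_force: 0.0
```

Call:
{"api": "arm_command", "payload": {"targets": [[0,0,0,8,1],[0,0,0,17,1],[0,0,0,25,1],[0,0,0,34,1],[0,0,0,42,1]]}}

```text
t: 13.15
eef_pos: [561.1, -33.4, 277.6]
tcp_rot: [-2.612, 0.102, -0.109]
ft_force: [-0.6, -0.7, -1.2]
opening: 1.001
grip_force: 0.0
```

Call:
{"api": "arm_command", "payload": {"targets": [[0,0,0,8,1],[0,0,0,17,1],[0,0,0,25,1],[0,0,0,34,1],[0,0,0,42,1]]}}

```text
t: 13.65
eef_pos: [561.1, -33.4, 277.6]
tcp_rot: [-2.8, 0.424, -0.795]
ft_force: [0.3, 0.0, 0.4]
opening: 1.0
grip_force: 0.0
```

```bash
cat > st.py <<'E'
from h import *; from cell import env
import sys
np.set_printoptions(suppress=True,precision=3)
st=env.state();T=pose(st);z=T[:3,2];print(st['joints'].round(3),st['eef_pos'].round(1),"x",T[:3,0],"y",T[:3,1],"z",z,"F",st['ft_force'])
def roll(yaw):
    t=np.array([np.cos(yaw),np.sin(yaw),0]);y=np.cross(z,t);y/=-np.linalg.norm(y);v=T[:3,:3].T@y
    return np.degrees(np.arctan2(-v[0],v[1]))
print("roll bin",roll(1.56),"case",roll(1.72))
for a in sys.argv[1:]: print(a,shift(st,eval(a)))
E
python3 st.py [550,33,170] "[546,100,55]+19*z"
```

```text
[-0.405  0.425  1.603  0.483  1.398  1.882] [561.1 -33.4 277.6] x [ 0.638 -0.651 -0.412] y [-0.769 -0.561 -0.306] z [-0.032  0.512 -0.859] F [0.305 0.019 0.352]
roll bin 41.47909944463114 case 30.81052950657411
[550,33,170] [ -6.    4.2 126.7]
[546,100,55]+19*z [ -4.8   4.8 278.9]
```

Call:
{"api": "arm_command", "payload": {"targets": [[-6,4,127,0,1],[-6,4,127,0,1],[-6,4,127,0,1],[-6,4,127,0,1]]}}

```text
t: 14.05
eef_pos: [548.5, 34.9, 167.5]
tcp_rot: [-2.8, 0.427, -0.788]
ft_force: [-0.8, 0.6, 0.9]
opening: 1.002
grip_force: 0.0
```

Call:
{"api": "arm_command", "payload": {"targets": [[0,0,0,8,1],[0,0,0,16,1],[0,0,0,25,1],[0,0,0,33,1],[0,0,0,41.5,1]]}}

```text
t: 14.55
eef_pos: [551.1, 32.1, 171.4]
tcp_rot: [3.093, 0.536, -1.607]
ft_force: [0.2, 0.5, 0.4]
opening: 0.998
grip_force: 0.0
```

```bash
python3 st.py "[546,100,55]+19*z"
python3 - <<'E'
from h import *; from cell import env
st=env.state();T=pose(st);c=env.read_camera("wrist");a=c["frame"][:,:,::-1].copy()
np.save("pics/w1.npy",dict(c=c,T=T),allow_pickle=True)
for p in proj(c,[[546,166,55],[546,114,55],[546,62,55]],T): cv2.circle(a,tuple(int(v) for v in p),4,(0,255,0),1)
cv2.imwrite("pics/w1.png",a)
E
```

```text
[-0.305  0.509  1.785  0.559  1.124  2.542] [551.1  32.1 171.4] x [-0.031 -0.859 -0.51 ] y [-0.999  0.012  0.042] z [-0.03   0.511 -0.859] F [0.197 0.518 0.422]
roll bin -0.05349941587689425 case -10.717722773956194
[546,100,55]+19*z [  1.2   1.  153.8]
```

View pics/w1.png

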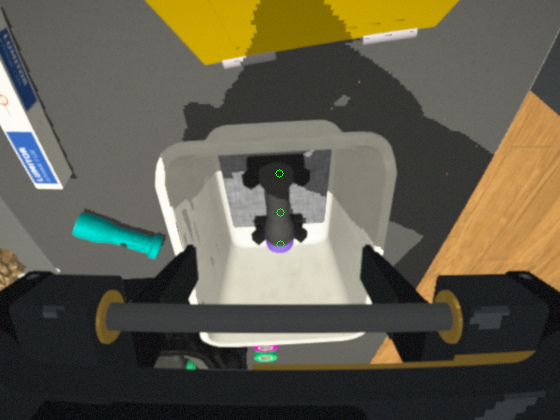

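The wrist view shows the torch lying along column 280, with the violet end at about row 247. My predicted points match it, so I'll descend along the tool axis.

Call:
{"api": "arm_command", "payload": {"targets": [[1,1,50,0,1],[1,1,100,0,1],[1,1,130,0,1],[1,1,130,0,1],[1,1,130,0,1]]}}

```text
t: 15.1
eef_pos: [545.9, 98.3, 58.7]
tcp_rot: [3.096, 0.537, -1.598]
ft_force: [-0.2, -0.6, 1.1]
opening: 0.996
grip_force: 0.0
```

Call:
{"api": "arm_command", "payload": {"targets": [[0,0,12,0,1],[0,0,24,0,1],[0,0,24,0,1],[0,0,24,0,1]]}}

```text
t: 15.5
eef_pos: [544.2, 111.2, 37.0]
tcp_rot: [3.094, 0.537, -1.601]
ft_force: [0.3, 0.8, 0.6]
opening: 0.999
grip_force: 0.0
```

```bash
python3 st.py "[546,101,55]+19*z"
python3 - <<'E'
from h import *; from cell import env
st=env.state();T=pose(st);c=env.read_camera("wrist");a=c["frame"][:,:,::-1].copy()
for p in proj(c,[[546,166,55],[546,114,55],[546,62,55]],T): cv2.circle(a,tuple(int(v) for v in p),4,(0,255,0),1)
cv2.imwrite("pics/w2.png",a)
E
```

```text
[-0.17   0.699  1.908  0.747  0.825  2.391] [544.2 111.2  37. ] x [-0.026 -0.859 -0.511] y [-0.999  0.006  0.041] z [-0.032  0.512 -0.858] F [0.345 0.797 0.603]
roll bin 0.3510083232663361 case -10.319681467648442
[546,101,55]+19*z [-0.5 -1.1 -1.7]
```

View pics/w2.png

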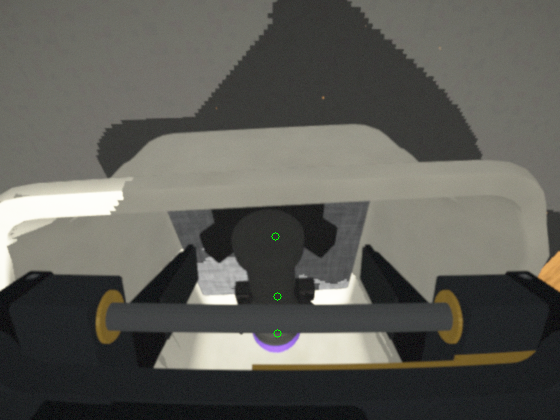

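The torch sits between the open fingers, with its near end at about (268,238). That is 2–3 mm to the left, so I'll nudge over and close.

Call:
{"api": "arm_command", "payload": {"targets": [[0,-2,-1,0,1],[0,-2,-1,0,0],[0,-2,-1,0,0],[0,-2,-1,0,0],[0,-2,-1,0,0]]}}

```text
t: 16.05
eef_pos: [546.1, 110.6, 37.7]
tcp_rot: [3.094, 0.537, -1.601]
ft_force: [-0.8, 0.6, 0.5]
opening: 0.719
grip_force: 0.0
```

Call:
{"api": "arm_command", "payload": {"targets": [[0,0,0,0,0],[0,0,0,0,0],[0,0,0,0,0]]}}

```text
t: 16.35
eef_pos: [546.2, 110.7, 37.7]
tcp_rot: [3.094, 0.537, -1.601]
ft_force: [-0.3, 0.4, 0.2]
opening: 0.471
grip_force: 0.0
```

Call:
{"api": "arm_command", "payload": {"targets": [[0,0,0,0,0],[0,0,0,0,0],[0,0,0,0,0],[0,0,0,0,0],[0,0,0,0,0]]}}

```text
t: 16.85
eef_pos: [547.6, 110.5, 38.2]
tcp_rot: [3.097, 0.536, -1.6]
ft_force: [5.6, 2.1, 1.7]
opening: 0.328
grip_force: 29.8
```

```bash
python3 st.py "st['eef_pos']+[0,0,40]" "st['eef_pos']+[0,-30,170]"
```

```text
[-0.17   0.699  1.901  0.744  0.828  2.396] [547.6 110.5  38.2] x [-0.025 -0.859 -0.511] y [-0.999  0.007  0.038] z [-0.029  0.511 -0.859] F [5.649 2.141 1.67 ]
roll bin 0.26248493609164547 case -10.403480123572521
st['eef_pos']+[0,0,40] [-20.4   1.5 -34.4]
st['eef_pos']+[0,-30,170] [ -61.1    6.3 -161.3]
```

Call:
{"api": "arm_command", "payload": {"targets": [[-10,1,-17,0,0],[-20,1.5,-34,0,0],[-31,2,-52,0,0],[-51,4,-86,0,0],[-71,5,-120,0,0]]}}

```text
t: 17.35
eef_pos: [546.4, 110.2, 178.0]
tcp_rot: [3.092, 0.536, -1.602]
ft_force: [0.1, 0.6, -1.6]
opening: 0.33
grip_force: 29.8
```

Call:
{"api": "arm_command", "payload": {"targets": [[-20,1.5,-34,0,0],[-41,3,-68,0,0],[-46,3,-77,0,0],[-46,3,-77,0,0]]}}

```text
t: 17.75
eef_pos: [541.5, 100.2, 257.2]
tcp_rot: [3.116, 0.554, -1.577]
ft_force: [0.3, -0.2, -1.6]
opening: 0.328
grip_force: 29.8
```

```bash
python3 st.py "[549,-65,262]" "[549,-241,262]"
```

```text
[-0.198  0.382  1.743  0.575  1.223  2.685] [541.5 100.2 257.2] x [-0.005 -0.851 -0.526] y [-1.    -0.008  0.022] z [-0.023  0.526 -0.85 ] F [ 0.252 -0.187 -1.602]
roll bin 1.2343487478875117 case -9.534882638593118
[549,-65,262] [137.9  -6.1 -91.1]
[549,-241,262] [ 287.6   -4.8 -183.6]
```

Call:
{"api": "arm_command", "payload": {"targets": [[34,-2,-23,-4,0],[69,-3,-46,-9.5,0],[103,-5,-68,-9.5,0],[138,-6,-91,-9.5,0],[172,-6,-112,-9.5,0]]}}

```text
t: 18.25
eef_pos: [549.0, -106.1, 259.1]
tcp_rot: [-3.07, 0.552, -1.384]
ft_force: [0.8, 0.1, -0.7]
opening: 0.328
grip_force: 29.8
```

```bash
python3 st.py "[549,-246,262]" "[549,-246,123]"
```

```text
[-0.53   0.466  1.594  0.462  1.427  2.297] [ 549.  -106.1  259.1] x [ 0.158 -0.837 -0.524] y [-0.987 -0.148 -0.061] z [-0.027  0.527 -0.849] F [ 0.848  0.135 -0.673]
roll bin 10.773408670705773 case -0.01125077919511192
[549,-246,262] [115.5  20.6 -76.3]
[549,-246,123] [188.4  29.1  41.8]
```

Call:
{"api": "arm_command", "payload": {"targets": [[38,7,-25,0,0],[77,14,-51,0,0],[115,21,-76,0,0],[115,21,-76,0,0]]}}

```text
t: 18.65
eef_pos: [548.5, -248.7, 261.0]
tcp_rot: [-3.07, 0.552, -1.388]
ft_force: [-0.1, 1.2, -1.4]
opening: 0.326
grip_force: 29.8
```

Call:
{"api": "arm_command", "payload": {"targets": [[18,2,30,0,0],[37,4,59,0,0],[55,6,88,0,0],[73,8,118,0,0],[73,8,118,0,0]]}}

```text
t: 19.15
eef_pos: [547.9, -242.2, 119.9]
tcp_rot: [-3.075, 0.558, -1.386]
ft_force: [0.1, 0.0, -1.2]
opening: 0.329
grip_force: 29.8
```

```bash
python3 - <<'E'
from h import *; from cell import env
st=env.state();T=pose(st);c=env.read_camera("wrist");a=c["frame"][:,:,::-1].copy()
np.save("pics/w3.npy",dict(c=c,T=T),allow_pickle=True)
C=np.array([531.2,-128.7,40]);x=np.array([-.149,.989,0]);y=np.array([-.989,-.149,0]);e=np.array([0,0,1])
pts=[C-80*x+75*y+18*e,C-80*x-75*y+18*e,C-43*x+32*y,C-43*x-32*y,C-86*x*0-43*x]
for p in proj(c,pts,T): cv2.circle(a,tuple(int(v) for v in p),4,(0,255,0),1)
t=T[:3,:3]@np.array([0,0,0]);G=T[:3,3]-19*T[:3,2]
for k,col in ((-52+13.3,(0,0,255)),(52+13.3,(255,0,255))):
    for p in proj(c,[G+k*x],T): cv2.circle(a,tuple(int(v) for v in p),4,col,1)
cv2.imwrite("pics/w3.png",a)
E
python3 st.py "[531.2+18*.149+13.3*.149,-128.7-31.3*.989,78-.5]+19*z" "[531.2+13.3*.149,-128.7-13.3*.989,39.5]+19*z"
```

```text
[-0.705  0.705  1.539  0.408  1.324  2.083] [ 548.9 -243.   122.8] x [ 0.157 -0.835 -0.527] y [-0.987 -0.149 -0.06 ] z [-0.029  0.53  -0.848] F [0.644 0.039 0.231]
roll bin 10.815029628667203 case 0.011534849831772666
[531.2+18*.149+13.3*.149,-128.7-31.3*.989,78-.5]+19*z [-47.8   3.2 101.9]
[531.2+13.3*.149,-128.7-13.3*.989,39.5]+19*z [-43.    5.5 143.6]
```

View pics/w3.png

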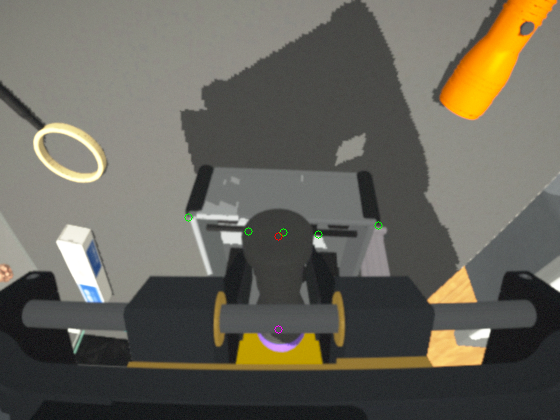

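The view shows the case's front-wall corners at (190,213) and (383,222), against predictions of (188,217) and (378,225). The torch's near end is at (278,237) as predicted, so I'll enter.

Call:
{"api": "arm_command", "payload": {"targets": [[-16,1,34,0,0],[-32,2,68,0,0],[-48,3.5,102,0,0],[-48,3.5,102,0,0],[-48,3.5,102,0,0]]}}

```text
t: 19.7
eef_pos: [536.9, -150.8, 64.7]
tcp_rot: [-3.065, 0.549, -1.38]
ft_force: [0.3, -1.8, -0.9]
opening: 0.328
grip_force: 29.8
```

```bash
python3 - <<'E'
from h import *; from cell import env
c=env.read_camera("wrist");cv2.imwrite("pics/w4.png",c["frame"][:,:,::-1])
E
python3 st.py  "[531.2+13.3*.149,-128.7-13.3*.989,39.5]+19*z"
```

```text
[-0.603  0.715  1.733  0.49   1.102  2.055] [ 537.1 -151.6   64.9] x [ 0.161 -0.838 -0.521] y [-0.987 -0.149 -0.066] z [-0.023  0.525 -0.851] F [ 0.399 -1.053 -0.679]
roll bin 10.803053116466419 case 0.03899217920463089
[531.2+13.3*.149,-128.7-13.3*.989,39.5]+19*z [ 4.4  4.1 45.8]
```

View pics/w4.png

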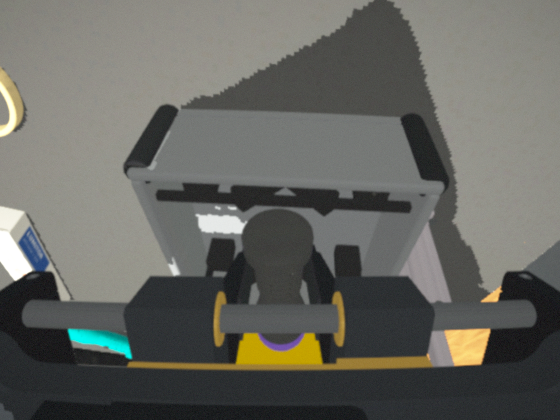

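The case midline is at column 284 and the torch at 278, about 4–5 mm to the left, which agrees with the computed shift. Lowering now.

Call:
{"api": "arm_command", "payload": {"targets": [[0,4,10,0,0],[2,4,22,0,0],[3,4,32,0,0],[4,4,40,0,0],[4,4,40,0,0]]}}

```text
t: 20.25
eef_pos: [531.7, -133.3, 26.2]
tcp_rot: [-3.068, 0.551, -1.382]
ft_force: [-0.5, 0.5, -0.7]
opening: 0.326
grip_force: 30.0
```

Call:
{"api": "arm_command", "payload": {"targets": [[0,0,2,0,0],[0,0,4,0,0],[0,0,5,0,0],[0,0,5,0,0]]}}

```text
t: 20.65
eef_pos: [533.1, -131.9, 24.0]
tcp_rot: [-3.063, 0.548, -1.381]
ft_force: [5.0, -1.1, 5.4]
opening: 0.33
grip_force: 30.0
```

```bash
python3 st.py  "[531.2+13.3*.149,-128.7-13.3*.989,39.5]+19*z"
```

```text
[-0.581  0.765  1.781  0.53   1.008  2.013] [ 533.1 -131.9   24. ] x [ 0.161 -0.838 -0.521] y [-0.987 -0.148 -0.067] z [-0.021  0.525 -0.851] F [ 4.99  -1.143  5.421]
roll bin 10.713711153265951 case -0.04940402261529502
[531.2+13.3*.149,-128.7-13.3*.989,39.5]+19*z [0.3 0.4 0.6]
```

Call:
{"api": "arm_command", "payload": {"targets": [[0,-2,0,0,0],[0,-2,0,0,0],[0,-2,1,0,0],[0,-2,1,0,0]]}}

```text
t: 21.05
eef_pos: [534.0, -130.8, 23.0]
tcp_rot: [-3.066, 0.55, -1.382]
ft_force: [-0.3, -4.2, 9.0]
opening: 0.325
grip_force: 30.0
```

Call:
{"api": "arm_command", "payload": {"targets": [[0,0,-0.5,0,0.33],[0,0,-0.5,0,0.4],[0,0,-0.5,0,0.6],[0,0,-0.5,0,0.6],[0,0,-0.5,0,0.6]]}}

```text
t: 21.55
eef_pos: [533.5, -130.5, 22.5]
tcp_rot: [-3.067, 0.551, -1.382]
ft_force: [-0.0, -0.1, -0.2]
opening: 0.574
grip_force: 0.0
```

```bash
python3 st.py
python3 - <<'E'
from h import *; from cell import env
st=env.state();T=pose(st);c=env.read_camera("wrist");a=c["frame"][:,:,::-1].copy()
C=np.array([531.2,-128.7,40]);x=np.array([-.149,.989,0])
for p in proj(c,[C-52*x,C-80*x+[0,0,18]],T): cv2.circle(a,tuple(int(v) for v in p),4,(0,255,0),1)
cv2.imwrite("pics/w5.png",a)
E
```

```text
[-0.578  0.769  1.78   0.529  1.009  2.015] [ 533.5 -130.5   22.5] x [ 0.16  -0.837 -0.523] y [-0.987 -0.149 -0.063] z [-0.025  0.526 -0.85 ] F [-0.001 -0.138 -0.173]
roll bin 10.808829826921295 case 0.03284554721887695
```

View pics/w5.png

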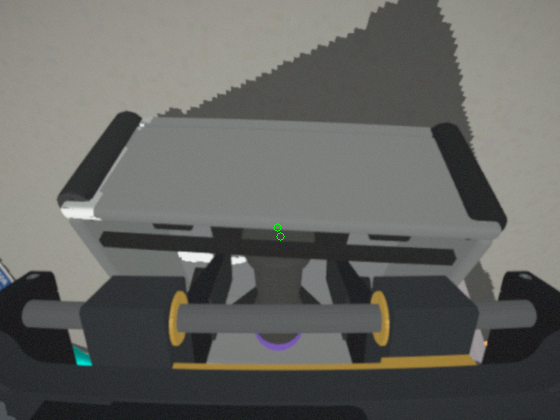

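The torch is seated between the V supports. I'll back out along the same path.

Call:
{"api": "arm_command", "payload": {"targets": [[-2,0,-20,0,0.6],[-4,0,-46,0,0.6],[12,-1,-80,0,0.6],[28,-2,-114,0,0.6],[44,-3,-148,0,0.6]]}}

```text
t: 22.1
eef_pos: [547.2, -245.9, 126.7]
tcp_rot: [-3.067, 0.55, -1.382]
ft_force: [1.2, 0.1, -0.1]
opening: 0.598
grip_force: 0.0
```

```bash
python3 st.py
python3 - <<'E'
from h import *; from cell import env
st=env.state();T=pose(st);c=env.read_camera("wrist");a=c["frame"][:,:,::-1].copy()
C=np.array([531.2,-128.7,40]);x=np.array([-.149,.989,0])
for p in proj(c,[C-52*x,C+[0,0,16],C-52*x+[0,0,16],C+43*x+[0,0,16],C-80*x+[0,0,18]],T): cv2.circle(a,tuple(int(v) for v in p),3,(0,255,0),1)
cv2.imwrite("pics/w6.png",a)
E
```

```text
[-0.71   0.699  1.539  0.406  1.326  2.079] [ 547.2 -245.9  126.7] x [ 0.16  -0.837 -0.523] y [-0.987 -0.149 -0.063] z [-0.025  0.526 -0.85 ] F [ 1.219  0.082 -0.065]
roll bin 10.813721695951804 case 0.04000639731953421
```

View pics/w6.png

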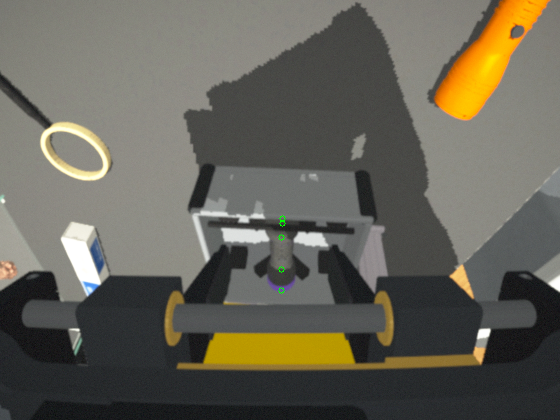

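The torch lies centred in the case. Next I'll close the lid, following its arc with the closed fingertips.

```bash
cat >> h.py <<'E'
C=np.array([531.2,-128.7,0]);xc=np.array([-.149,.989,0]);yc=np.array([-.989,-.149,0])
def cw(a,b,z): return C+a*xc+b*yc+[0,0,z]
E
python3 - <<'E'
from h import *; from cell import env
st=env.state()
W=[("up",cw(-100,0,300)),("fwd",cw(10,0,300)),("down",cw(10,0,215))]
for f in (.9,.8,.7,.6,.5,.4,.3,.2,.15,.1,.06,.03,0):
    W.append((f,cw(80-150*np.cos(f)+3*np.sin(f)+8.5,0,61+150*np.sin(f)+3*np.cos(f)+5)))
p=np.zeros(3)
for n,w in W:
    s=shift(st,w);print(n,w.round(0),s,"step",(s-p).round(1));p=s
E
```

```text
up [ 546. -228.  300.] [-108.4  -12.4 -133.1] step [-108.4  -12.4 -133.1]
fwd [ 530. -119.  300.] [-202.4  -12.1  -76. ] step [-94.    0.3  57.1]
down [ 530. -119.  215.] [-158.4   -6.4   -3.5] step [44.   5.7 72.5]
0.9 [ 532. -131.  185.] [-132.5   -4.4   15.3] step [25.9  2.  18.8]
0.8 [ 533. -142.  176.] [-117.6   -3.8   17.6] step [14.9  0.6  2.3]
0.7 [ 535. -153.  165.] [-103.1   -3.1   21.4] step [14.5  0.7  3.8]
0.6 [ 536. -162.  153.] [-89.1  -2.3  26.6] step [14.   0.8  5.2]
0.5 [ 537. -170.  141.] [-75.6  -1.5  33.1] step [13.5  0.8  6.5]
0.4 [ 538. -177.  127.] [-62.9  -0.6  41. ] step [12.7  0.9  7.9]
0.3 [ 539. -182.  113.] [-51.    0.3  50.1] step [11.9  0.9  9.1]
0.2 [ 540. -186.   99.] [-40.1   1.3  60.4] step [10.9  1.  10.3]
0.15 [ 540. -187.   91.] [-35.1   1.8  65.9] step [5.  0.5 5.5]
0.1 [ 540. -188.   84.] [-30.3   2.3  71.6] step [4.8 0.5 5.7]
0.06 [ 540. -189.   78.] [-26.7   2.7  76.4] step [3.6 0.4 4.8]
0.03 [ 540. -189.   73.] [-24.1   3.   80.1] step [2.6 0.3 3.7]
0 [ 540. -190.   69.] [-21.6   3.3  83.8] step [2.5 0.3 3.7]
```

Call:
{"api": "arm_command", "payload": {"targets": [[-27,-3,-33,0,0],[-54,-6,-67,0,0],[-81,-9,-100,0,0],[-108,-12,-133,0,0],[-108,-12,-133,0,0]]}}

```text
t: 22.65
eef_pos: [546.0, -222.5, 301.2]
tcp_rot: [-3.06, 0.544, -1.378]
ft_force: [0.2, 0.1, -0.6]
opening: 0.236
grip_force: 0.0
```

Call:
{"api": "arm_command", "payload": {"targets": [[-31,0,19,0,0],[-62,0,38,0,0],[-94,0,57,0,0],[-72,3,93,0,0],[-50,6,130,0,0]]}}

```text
t: 23.15
eef_pos: [527.8, -112.2, 210.7]
tcp_rot: [-3.064, 0.548, -1.379]
ft_force: [1.1, -1.2, 0.0]
opening: 0.004
grip_force: 0.0
```

Call:
{"api": "arm_command", "payload": {"targets": [[0,0,0,0,0],[13,1,9,0,0],[26,2,18,0,0],[33,2,20,0,0],[41,3,21,0,0]]}}

```text
t: 23.65
eef_pos: [531.4, -137.8, 171.7]
tcp_rot: [-3.066, 0.55, -1.382]
ft_force: [-0.1, 0.3, 0.2]
opening: 0.009
grip_force: 0.2
```

```bash
python3 st.py "cw(80-150*np.cos(.7)+3*np.sin(.7)+8.5,0,61+150*np.sin(.7)+3*np.cos(.7)+5)"
```

```text
[-0.59   0.558  1.693  0.459  1.275  2.162] [ 531.4 -137.8  171.7] x [ 0.16  -0.837 -0.523] y [-0.987 -0.148 -0.064] z [-0.024  0.526 -0.85 ] F [-0.13   0.308  0.172]
roll bin 10.771457587071712 case -0.0024047698538622983
cw(80-150*np.cos(.7)+3*np.sin(.7)+8.5,0,61+150*np.sin(.7)+3*np.cos(.7)+5) [16.6 -0.7 -2.2]
```

Call:
{"api": "arm_command", "payload": {"targets": [[17,-0.5,-2,0,0],[31,0,3,0,0],[44,1,9.5,0,0],[57,2,17,0,0],[69,3,26,0,0]]}}

```text
t: 24.15
eef_pos: [538.5, -182.2, 112.0]
tcp_rot: [-3.067, 0.55, -1.382]
ft_force: [1.0, 0.2, 0.8]
opening: 0.007
grip_force: 0.1
```

Call:
{"api": "arm_command", "payload": {"targets": [[11,1,10,0,0],[16,1.5,16,0,0],[21,2,21,0,0],[21,2,21,0,0]]}}

```text
t: 24.55
eef_pos: [539.2, -188.2, 83.6]
tcp_rot: [-3.068, 0.551, -1.382]
ft_force: [-0.1, -1.3, 0.3]
opening: 0.002
grip_force: 0.0
```

```bash
python3 st.py "cw(80-150*np.cos(.0)+8.5,0,69)"
```

```text
[-0.649  0.71   1.669  0.453  1.18   2.061] [ 539.2 -188.2   83.6] x [ 0.16  -0.837 -0.524] y [-0.987 -0.149 -0.063] z [-0.025  0.527 -0.85 ] F [-0.099 -1.255  0.299]
roll bin 10.806434604140534 case 0.02702564378281031
cw(80-150*np.cos(.0)+8.5,0,69) [ 9.  -0.  11.7]
```

Call:
{"api": "arm_command", "payload": {"targets": [[4,0,5,0,0],[7,0,8.5,0,0],[7,0,9,0,0],[7,0,9,0,0]]}}

```text
t: 24.95
eef_pos: [540.4, -189.5, 73.2]
tcp_rot: [-3.067, 0.55, -1.382]
ft_force: [0.8, 0.0, -0.4]
opening: 0.004
grip_force: 0.1
```

```bash
python3 st.py
python3 - <<'E'
from h import *; from cell import env
for n in ("top","scene"):
  c=env.read_camera(n);np.save(f"pics/{n}1.npy",c,allow_pickle=True)
  h=cv2.cvtColor(c["frame"],cv2.COLOR_RGB2HSV)
  for col,lo,hi,mn in (("yel",(20,120,80),(32,255,255),400),("red",(0,160,80),(6,255,255),8)):
    k,l,s,ce=cv2.connectedComponentsWithStats(cv2.inRange(h,lo,hi))
    for i in range(1,k):
      if s[i,4]>mn: print(n,col,s[i],ce[i].round(1))
E
```

```text
[-0.649  0.726  1.67   0.456  1.164  2.052] [ 540.4 -189.5   73.2] x [ 0.16  -0.837 -0.523] y [-0.987 -0.149 -0.064] z [-0.024  0.526 -0.85 ] F [ 0.841  0.045 -0.379]
roll bin 10.799416054684146 case 0.026447612127295978
top yel [ 42 108  44  23 424] [ 61.8 118.4]
top yel [ 285  197   68   48 1469] [323.  214.3]
top red [ 55 142  16   8  50] [ 61.6 145.3]
top red [ 69 145   9   4  16] [ 73.4 146.7]
top red [ 70 156  16  16  27] [ 78.4 164.8]
top red [ 44 164   8   7  12] [ 47.3 166.8]
top red [ 56 172  13   2  16] [ 62.6 172.5]
top red [427 225  18  48 117] [435.2 248.7]
scene yel [ 265  153   57   49 1648] [291.8 176.5]
scene red [288 115  15   3  18] [295.6 115.8]
scene red [320 149   5  11  37] [321.9 154. ]
scene red [285 362  18  11  22] [294.2 366.2]
scene red [273 386   7  15  19] [275.4 394.1]
```

Call:
{"api": "arm_command", "payload": {"targets": [[1,0,2,0,0],[2,0,3.5,0,0],[2,0,3.5,0,0]]}}

```text
t: 25.35
eef_pos: [540.5, -189.5, 69.5]
tcp_rot: [-3.066, 0.55, -1.382]
ft_force: [-1.3, -1.0, 7.7]
opening: 0.004
grip_force: 3.6
```

```bash
python3 st.py
python3 - <<'E'
from h import *
c=np.load("pics/top0.npy",allow_pickle=True).item();s=np.load("pics/scene0.npy",allow_pickle=True).item()
def cf(p): d=np.array(p)[:3]-C; return d@xc,d@yc,d[2]
p=tri(c,[[321.5,262.8]],s,[[321.8,151.6]])[0]; print("paddle",p,cf(p))
# cheek (bright metal) near clamp and its box in the top image: candidate pixels
a=cv2.resize(c["frame"][240:280,290:350,::-1],None,fx=6,fy=6,interpolation=cv2.INTER_CUBIC)
b=cv2.resize(s["frame"][130:210,290:350,::-1],None,fx=6,fy=6,interpolation=cv2.INTER_CUBIC)
s1=np.load("pics/scene1.npy",allow_pickle=True).item()
d=cv2.resize(s1["frame"][130:210,290:350,::-1],None,fx=6,fy=6,interpolation=cv2.INTER_CUBIC)
o=np.zeros((480,740,3),np.uint8);o[:240,:360]=a
o[:480,370:370+360]=b
t=np.load("pics/top1.npy",allow_pickle=True).item();o[240:480,:360]=cv2.resize(t["frame"][240:280,290:350,::-1],None,fx=6,fy=6,interpolation=cv2.INTER_CUBIC)
cv2.imwrite("pics/clamp.png",o)
E
```

```text
[-0.649  0.731  1.671  0.458  1.158  2.049] [ 540.5 -189.5   69.5] x [ 0.16  -0.837 -0.523] y [-0.987 -0.149 -0.064] z [-0.024  0.526 -0.85 ] F [-1.265 -1.043  7.726]
roll bin 10.799051810549521 case 0.023792969121916027
paddle [ 431.67867092 -129.65744926  170.18534388    3.05875278] (np.float64(13.881760710569985), np.float64(98.56925440177936), np.float64(170.18534387785792))
```

View pics/clamp.png

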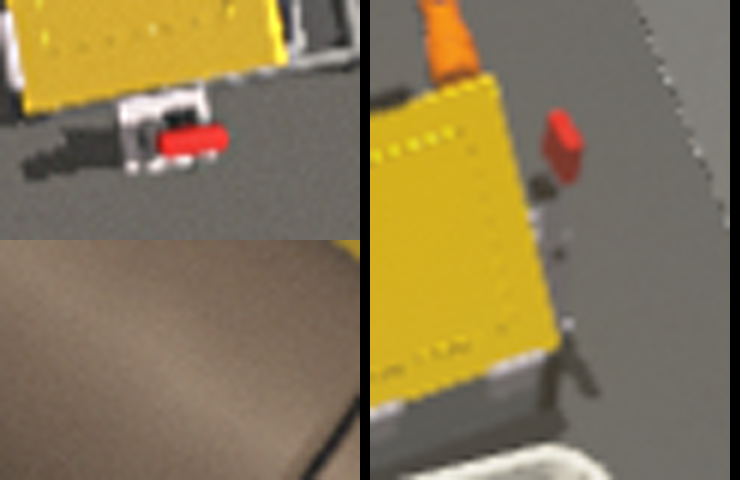

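The clamp stands nearly upright, with the red paddle at case-frame (14, 99, ~160). The lid is down on its seal and pushes back with about 8 N. Next I'll plan the clamp swing.

```bash
cat > plan.py <<'E'
from h import *; from cell import env
import sys
np.set_printoptions(suppress=True,precision=1)
st=env.state();py=float(sys.argv[1]) if len(sys.argv)>1 else 99
W=[("up",cw(-75,0,240)),("over",cw(16,142,240)),("down",cw(16,142,165))]
for a in (1.5,1.3,1.1,.9,.7,.5,.35,.2,.1,.05,0):
    r=80+8*(1.57-a)/1.57
    W.append((a,cw(16,py-r*np.cos(a)+6*np.sin(a)+12,78+r*np.sin(a)+6*np.cos(a)+5)))
p=np.zeros(3)
for n,w in W:
    s=shift(st,w);print(n,w.round(0),s,"step",s-p);p=s
E
python3 plan.py
```

```text
up [ 542. -203.  240.] [ -77.7  -10.7 -152. ] step [ -77.7  -10.7 -152. ]
over [ 388. -134.  240.] [-159.9  131.  -112.1] step [-82.2 141.7  39.9]
down [ 388. -134.  165.] [-120.7  135.8  -48.3] step [39.2  4.8 63.8]
1.5 [ 419. -129.  164.] [-118.9  105.2  -45.5] step [  1.8 -30.6   2.8]
1.3 [ 435. -127.  163.] [-118.1   89.   -44.1] step [  0.8 -16.2   1.4]
1.1 [ 451. -125.  159.] [-115.5   73.3  -39.9] step [  2.6 -15.7   4.2]
0.9 [ 466. -122.  152.] [-111.3   58.6  -33.1] step [  4.2 -14.7   6.8]
0.7 [ 479. -120.  142.] [-105.6   45.7  -23.8] step [  5.7 -12.9   9.3]
0.5 [ 490. -119.  129.] [-98.5  35.2 -12.3] step [  7.1 -10.5  11.5]
0.35 [ 497. -118.  118.] [-92.5  29.1  -2.6] step [ 6.  -6.1  9.7]
0.2 [ 502. -117.  106.] [-86.1  24.7   7.9] step [ 6.4 -4.4 10.5]
0.1 [ 505. -117.   98.] [-81.6  22.9  15.3] step [ 4.5 -1.8  7.4]
0.05 [ 505. -116.   93.] [-79.3  22.3  19. ] step [ 2.3 -0.6  3.7]
0 [ 506. -116.   89.] [-77.   21.9  22.7] step [ 2.3 -0.4  3.7]
```

Call:
{"api": "arm_command", "payload": {"targets": [[-9,0,-13,0,0],[-26,-3,-50,0,0],[-52,-7,-92,0,0],[-78,-11,-135,0,0],[-78,-11,-152,0,0]]}}

```text
t: 25.85
eef_pos: [543.4, -202.3, 245.7]
tcp_rot: [-3.061, 0.545, -1.378]
ft_force: [0.8, -0.5, 0.8]
opening: 0.008
grip_force: 0.0
```

Call:
{"api": "arm_command", "payload": {"targets": [[-20,35,10,0,0],[-41,71,20,0,0],[-62,106,30,0,0],[-82,142,40,0,0],[-82,142,40,0,0]]}}

```text
t: 26.35
eef_pos: [384.8, -131.5, 240.6]
tcp_rot: [-3.068, 0.551, -1.383]
ft_force: [-0.1, -0.8, 0.7]
opening: 0.003
grip_force: 0.0
```

```bash
python3 st.py; python3 plan.py|sed -n 3,5p
python3 - <<'E'
from h import *; from cell import env
s=env.read_camera("scene");np.save("pics/s2.npy",s,allow_pickle=True)
h=cv2.cvtColor(s["frame"],cv2.COLOR_RGB2HSV);m=cv2.inRange(h,(20,150,100),(32,255,255))
k,l,q,ce=cv2.connectedComponentsWithStats(m)
i=1+np.argmax(q[1:,4]);print(q[i],cv2.approxPolyDP(max(cv2.findContours((l==i).astype(np.uint8),0,2)[0],key=cv2.contourArea),5,True).reshape(-1,2).tolist())
print("pred lid corners shut",proj(s,[cw(80,75,64),cw(80,-75,64),cw(-86,-75,64),cw(-86,75,64)]).round(0).tolist())
print("pred front edge at .04",proj(s,[cw(-86,-75,71),cw(-86,75,71)]).round(1).tolist())
E
```

```text
[-0.75   0.303  1.926  0.387  1.349  2.054] [ 384.8 -131.5  240.6] x [ 0.159 -0.837 -0.524] y [-0.987 -0.148 -0.063] z [-0.025  0.527 -0.85 ] F [-0.125 -0.776  0.686]
roll bin 10.788290500789872 case 0.009263706325944279
down [ 388. -134.  165.] [42.3  1.6 62.8] step [39.3  4.7 63.7]
1.5 [ 419. -129.  164.] [ 44.  -28.9  65.7] step [  1.7 -30.5   2.9]
1.3 [ 435. -127.  163.] [ 44.9 -45.2  67. ] step [  0.9 -16.3   1.3]
[ 264  152   57   50 1661] [[301, 152], [264, 165], [282, 201], [320, 187]]
pred lid corners shut [[322.0, 187.0], [283.0, 201.0], [264.0, 165.0], [303.0, 152.0]]
pred front edge at .04 [[264.3, 163.8], [302.6, 151.0]]
```

Call:
{"api": "arm_command", "payload": {"targets": [[21,1,31,0,0],[42,2,63,0,0],[43,-14,64,0,0],[44,-29,66,0,0],[44,-29,66,0,0]]}}

```text
t: 26.9
eef_pos: [424.9, -131.7, 163.4]
tcp_rot: [-3.065, 0.549, -1.38]
ft_force: [-0.4, 0.8, -0.7]
opening: 0.005
grip_force: 0.0
```

Call:
{"api": "arm_command", "payload": {"targets": [[0.5,-8,1,0,0],[1,-16,1.5,0,0],[2,-24,3.5,0,0],[3.5,-32,5.5,0,0],[3.5,-32,5.5,0,0]]}}

```text
t: 27.4
eef_pos: [455.2, -126.7, 158.8]
tcp_rot: [-3.065, 0.549, -1.381]
ft_force: [-1.4, 0.2, 1.6]
opening: 0.003
grip_force: 0.7
```

```bash
python3 st.py; python3 plan.py|sed -n 6,14p
python3 - <<'E'
from h import *; from cell import env
for n in ("scene","top"):
  s=env.read_camera(n);h=cv2.cvtColor(s["frame"],cv2.COLOR_RGB2HSV);k,l,q,ce=cv2.connectedComponentsWithStats(cv2.inRange(h,(0,160,80),(6,255,255)))
  for i in range(1,k):
    if q[i,4]>8 and 280<ce[i][0]<340 and 140<ce[i][1]<290: print(n,q[i],ce[i])
  for a in (1.57,1.3,1.1,.9): print(a,proj(s,[cw(14,99-80*np.cos(a),78+80*np.sin(a))]).round(1))
E
```

```text
[-0.652  0.488  1.883  0.45   1.187  2.061] [ 455.2 -126.7  158.8] x [ 0.161 -0.837 -0.522] y [-0.987 -0.15  -0.065] z [-0.024  0.526 -0.85 ] F [-1.404  0.249  1.63 ]
roll bin 10.852757510197037 case 0.08378547769564122
1.1 [ 451. -125.  159.] [-2.7  4.1  0.9] step [  2.5 -15.7   4.1]
0.9 [ 466. -122.  152.] [  1.6 -10.5   7.8] step [  4.3 -14.6   6.9]
0.7 [ 479. -120.  142.] [  7.3 -23.4  17.1] step [  5.7 -12.9   9.3]
0.5 [ 490. -119.  129.] [ 14.4 -34.   28.6] step [  7.1 -10.6  11.5]
0.35 [ 497. -118.  118.] [ 20.4 -40.1  38.3] step [ 6.  -6.1  9.7]
0.2 [ 502. -117.  106.] [ 26.8 -44.4  48.8] step [ 6.4 -4.3 10.5]
0.1 [ 505. -117.   98.] [ 31.3 -46.2  56.2] step [ 4.5 -1.8  7.4]
0.05 [ 505. -116.   93.] [ 33.6 -46.8  59.9] step [ 2.3 -0.6  3.7]
0 [ 506. -116.   89.] [ 35.9 -47.2  63.6] step [ 2.3 -0.4  3.7]
scene [310 155   4   6  13] [311.84615385 157.38461538]
1.57 [[322.1 153.9]]
1.3 [[316.4 156.4]]
1.1 [[312.3 158.8]]
0.9 [[308.6 161.5]]
top [314 246  11   9  54] [318.37037037 249.48148148]
1.57 [[321.4 262.5]]
1.3 [[319.9 254.4]]
1.1 [[318.8 248.9]]
0.9 [[317.7 244. ]]
```

Call:
{"api": "arm_command", "payload": {"targets": [[0,-5,4,0,0],[2,-11,8,0,0],[5,-17,12,0,0],[7,-23,17,0,0],[11,-29,23,0,0]]}}

```text
t: 28.0
eef_pos: [485.0, -119.8, 135.2]
tcp_rot: [-3.065, 0.549, -1.382]
ft_force: [-0.7, -0.8, 7.7]
opening: 0.003
grip_force: 3.6
```

Call:
{"api": "arm_command", "payload": {"targets": [[3,-5,6,0,0],[6,-8,10,0,0],[9,-11,15,0,0],[12,-13,20,0,0],[12,-13,20,0,0]]}}

```text
t: 28.5
eef_pos: [499.4, -117.4, 112.1]
tcp_rot: [-3.065, 0.55, -1.382]
ft_force: [0.1, -1.1, 2.7]
opening: 0.005
grip_force: 1.3
```

```bash
python3 st.py; python3 plan.py|sed -n 10,14p
python3 - <<'E'
from h import *; from cell import env
for n in ("scene","top"):
  s=env.read_camera(n);h=cv2.cvtColor(s["frame"],cv2.COLOR_RGB2HSV);k,l,q,ce=cv2.connectedComponentsWithStats(cv2.inRange(h,(0,160,80),(6,255,255)))
  for i in range(1,k):
    if q[i,4]>4 and 280<ce[i][0]<340 and 140<ce[i][1]<290: print(n,q[i],ce[i])
  for a in (.5,.3,.15,0): print(a,proj(s,[cw(14,99-80*np.cos(a),78+80*np.sin(a))]).round(1))
E
```

```text
[-0.592  0.595  1.835  0.492  1.115  2.072] [ 499.4 -117.4  112.1] x [ 0.16  -0.838 -0.522] y [-0.987 -0.148 -0.065] z [-0.023  0.526 -0.85 ] F [ 0.062 -1.109  2.721]
roll bin 10.73298941748831 case -0.038028122882080774
0.35 [ 497. -118.  118.] [-3.3  1.9 -5.2] step [ 6.  -6.1  9.8]
0.2 [ 502. -117.  106.] [ 3.1 -2.4  5.3] step [ 6.4 -4.3 10.5]
0.1 [ 505. -117.   98.] [ 7.6 -4.3 12.6] step [ 4.5 -1.9  7.3]
0.05 [ 505. -116.   93.] [ 9.9 -4.9 16.3] step [ 2.3 -0.6  3.7]
0 [ 506. -116.   89.] [12.2 -5.2 20.1] step [ 2.3 -0.3  3.8]
scene [295 169  10   6  44] [299.27272727 171.54545455]
0.5 [[302.9 167.7]]
0.3 [[301.1 170.8]]
0.15 [[300.3 173.1]]
0 [[299.9 175.2]]
top [309 228  11  12  66] [314.09090909 232.10606061]
0.5 [[315.9 236.9]]
0.3 [[315.2 235. ]]
0.15 [[314.8 234.4]]
0 [[314.5 234.4]]
```

Call:
{"api": "arm_command", "payload": {"targets": [[3,-3,5,0,0],[6,-4,9,0,0],[8,-5,12.5,0,0],[8,-5,12.5,0,0]]}}

```text
t: 29.0
eef_pos: [504.1, -116.5, 97.4]
tcp_rot: [-3.067, 0.551, -1.382]
ft_force: [-2.1, -1.6, 2.8]
opening: 0.005
grip_force: 1.4
```

Call:
{"api": "arm_command", "payload": {"targets": [[1,0,2,0,0],[2,0,3.5,0,0],[2,0,3.5,0,0]]}}

```text
t: 29.3
eef_pos: [504.7, -116.4, 93.7]
tcp_rot: [-3.066, 0.55, -1.382]
ft_force: [-2.8, -0.3, 4.2]
opening: 0.004
grip_force: 2.4
```

Call:
{"api": "arm_command", "payload": {"targets": [[1,0,1.5,0,0],[1.2,0,2,0,0],[1.2,0,2,0,0]]}}

```text
t: 29.6
eef_pos: [504.9, -116.4, 91.8]
tcp_rot: [-3.066, 0.55, -1.382]
ft_force: [-1.1, 0.2, 8.0]
opening: 0.004
grip_force: 4.1
```

Call:
{"api": "arm_command", "payload": {"targets": [[0.6,0,1,0,0],[1,0,1.7,0,0],[1,0,1.7,0,0]]}}

```text
t: 29.9
eef_pos: [505.1, -116.3, 89.9]
tcp_rot: [-3.066, 0.55, -1.382]
ft_force: [-1.0, -1.0, 9.5]
opening: 0.004
grip_force: 4.8
```

Call:
{"api": "arm_command", "payload": {"targets": [[0.6,0,1,0,0],[0.6,0,1,0,0],[0.6,0,1,0,0]]}}

```text
t: 30.2
eef_pos: [505.2, -116.3, 89.1]
tcp_rot: [-3.065, 0.55, -1.381]
ft_force: [-2.2, -1.4, 13.7]
opening: 0.006
grip_force: 6.4
```

Call:
{"api": "arm_command", "payload": {"targets": [[0.6,0,1,0,0],[0.6,0,1,0,0],[0.6,0,1,0,0]]}}

```text
t: 30.5
eef_pos: [505.3, -116.3, 88.6]
tcp_rot: [-3.065, 0.551, -1.381]
ft_force: [-4.5, -1.9, 20.9]
opening: 0.005
grip_force: 10.5
```

Call:
{"api": "arm_command", "payload": {"targets": [[0,0,0,0,0],[-6,0,-10,0,0],[-24,0,-40,0,0],[-50,0,-82,0,0],[-70,0,-120,0,0]]}}

```text
t: 31.0
eef_pos: [496.5, -120.6, 227.6]
tcp_rot: [-3.067, 0.55, -1.382]
ft_force: [0.7, -0.9, -0.1]
opening: -0.002
grip_force: 0.0
```

Call:
{"api": "arm_command", "payload": {"targets": [[5,25,-42,0,0],[10,60,-75,0,0],[10,105,-75,0,0],[10,150,-75,0,0],[10,150,-75,0,0]]}}

```text
t: 31.5
eef_pos: [348.9, -191.1, 274.7]
tcp_rot: [-3.068, 0.55, -1.386]
ft_force: [-0.0, 1.1, 0.2]
opening: 0.005
grip_force: 0.0
```

Run:
```python
from h import *; from cell import env
st=env.state();print(st['t'],st['eef_pos'],st['ft_force'])
cs={n:env.read_camera(n) for n in ("scene","top")}
pp=[]
for n,s in cs.items():
  h=cv2.cvtColor(s["frame"],cv2.COLOR_RGB2HSV);k,l,q,ce=cv2.connectedComponentsWithStats(cv2.inRange(h,(0,160,80),(6,255,255)))
  for i in range(1,k):
    if q[i,4]>4 and 280<ce[i][0]<340 and 140<ce[i][1]<290: print(n,q[i],ce[i])
  m=cv2.inRange(h,(20,150,100),(32,255,255));k,l,q,ce=cv2.connectedComponentsWithStats(m)
  i=1+np.argmax(q[1:,4]);print(n,q[i],cv2.approxPolyDP(max(cv2.findContours((l==i).astype(np.uint8),0,2)[0],key=cv2.contourArea),5,True).reshape(-1,2).tolist())
  for a in (.1,0): print(a,proj(s,[cw(14,97-80*np.cos(a),84+80*np.sin(a))]).round(1))
  print("shut front",proj(s,[cw(-86,-75,64),cw(-86,75,64)]).round(1).tolist())
a=cv2.resize(cs["scene"]["frame"][110:290,230:350,::-1],None,fx=3.3,fy=3.3,interpolation=cv2.INTER_CUBIC)
b=cv2.resize(cs["top"]["frame"][130:310,140:480,::-1],(0,0),fx=1.15,fy=1.15)
o=np.zeros((600,800,3),np.uint8);o[:a.shape[0],:a.shape[1]]=a;o[:b.shape[0],400:400+b.shape[1]]=b[:,:400]
cv2.imwrite("pics/final.png",o)
```

```text
31.5 [ 348.89310456 -191.09180136  274.73730989] [-0.0090783   1.06385915  0.19674902]
scene [294 173  10   7  52] [298.48076923 175.82692308]
scene [ 264  153   58   49 1501] [[301, 153], [264, 166], [282, 201], [321, 187], [313, 174], [293, 179], [293, 173], [310, 169]]
0.1 [[299.7 173. ]]
0 [[299.5 174.4]]
shut front [[264.4, 165.0], [302.5, 152.2]]
top [309 227  11  14 114] [313.88596491 233.35964912]
top [ 286  196   68   64 2987] [[343, 196], [286, 205], [295, 259], [314, 254], [307, 231], [313, 226], [320, 230], [321, 254], [353, 248]]
0.1 [[314.6 233.4]]
0 [[314.5 233.5]]
shut front [[343.5, 195.8], [353.0, 248.6]]
```

```bash
python3 -c "
from cell import env
print(env.job_done())"
```

```text
the job is handed in; nothing more can be done
None
```

I handed the job in at about 31.5 s: the torch is in the case's V supports, the lid is shut, and the clamp is pressed home at about 21 N. The final camera measurements match a shut lid and a home clamp. I never touched the carton, goggles or tape roll, though I did not measure them again at the end.

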